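# Clamp a lamp base in its gluing jig

### The job

The lamp base is in its gluing jig and has to be clamped while the glue sets. With the outside of a finger push the steel clamp strap round until it stops over the middle of the lamp base, and only then push the cam lever on top of it down as far as it goes, so that the pad stays pressed on the lamp base when you let go. Do not pick up or shift the lamp base or any of the things standing around it.

Things in the scene. Friction and masses are not known exactly. Their poses are not given: they have to be found in the camera images.
- jig: Fixed grey laminate board of the jig, 270 x 360 mm, 18 mm thick, lying on the table. Origin: on the table (z = 0), directly under the middle of the place for the lamp base. In its frame the board spans x from -170 to +100 mm and y from -180 to +180 mm, and the pivot of the strap stands at y = +115 mm, x = 0. Position and yaw differ from run to run.
- lamp_base: Loose lamp base: round black disc, 140 mm across, on three striped feet, with a white plate 76 mm across in its middle. Origin: centre of its underside, which stands on the board at z = 18 mm. Top of the black disc at z = 73 mm, top of the white plate at z = 79 mm. 0.4 to 0.8 kg. Held sideways only loosely by three low wooden blocks at its feet.
- strap (a joint): Hinge of the steel strap about the vertical pivot (rad). 0: the strap points along the jig's -y, over the middle of the lamp base, against its stop (it cannot go farther). Positive: swung aside towards the jig's -x side (the free end nearer the robot), at most 1.6. In the jig's frame the strap points from the pivot along (-sin a, -cos a), a being this value. It has friction and stays where it is left; pushing it at 140 mm from the pivot takes about 1 to 2 N.
- strap_pivot (a point): Point on the vertical axis of the strap's pivot, half-way up the strap's thickness (z = 111 mm). Fixed to the jig.
- strap_end (a point): Middle of the strap's free end, 165 mm from the pivot axis, z = 111 mm. The strap is a straight steel bar, 26 mm wide and 16 mm thick (z from 103 to 119 mm), level, its sides upright; its last 35 mm, beyond the pad, carry nothing above or below.
- pad: Round rubber clamp pad, 28 mm across and 8 mm thick, on a spindle under the strap, 115 mm from the pivot. Origin: centre of its underside, z = 85 mm with the lever fully up. The lever drives it straight down along z, 7.2 mm per rad of the lever, so it meets the white plate when the lever is at about 0.83; beyond that it is sprung and presses, about 6 N with the lever fully down.
- lever (a joint): Hinge of the cam lever on the strap (rad). 0: fully up, the lever rising at 65 degrees (1.13 rad) above level, leaning from the pivot towards the strap's free end. It grows as the lever is pushed over towards the free end and down; the lever's rise is 1.13 minus this value. 1.1: fully down, nearly level above the strap, against its stop. It has friction and stays where it is left; it takes about 3 N at its tip, pushed square to the lever, a little more once the pad is down.
- lever_hinge (a point): Middle of the lever's level hinge axis: straight above the strap's pivot, z = 134 mm. The axis is square to the strap.
- lever_tip (a point): Middle of the lever's outer end, 105 mm from its hinge. The outer 55 mm is a black grip 24 mm wide and 12 mm thick; nearer the hinge it is a steel bar 14 mm wide and 8 mm thick. Two cheeks beside the hinge reach up to z = 144 mm.
- lampholder: Black lampholder, 40 mm across, 44 mm tall, standing on the jig board. A loose bystander, to be left alone. Origin: centre of its underside.
- ring_nut: White plastic ring nut, 42 mm across, 10 mm tall, lying on the jig board. A loose bystander, to be left alone. Origin: centre of its underside.
- brass_bush: Small brass bush, 22 mm across, 26 mm tall, standing on the jig board. A loose bystander, to be left alone. Origin: centre of its underside.
- paper_cup: White cup, 76 mm across, 85 mm tall, on the table beside the jig. A loose bystander, to be left alone. Origin: centre of its underside.
- can: Drinks can, 64 mm across, 120 mm tall, on the table beside the jig. A loose bystander, to be left alone. Origin: centre of its underside.
- screwdriver: Screwdriver, 170 mm long, lying on the table. A loose bystander, to be left alone. Origin: on its axis, about the middle of its length.
- spray_bottle: Spray bottle, 76 mm across, 197 mm tall, on the table. A loose bystander, to be left alone. Origin: centre of its underside.
- tub: Grey lidded tub, 120 mm across, 75 mm tall, on the table. A loose bystander, to be left alone. Origin: centre of its underside.

How it is judged:
By the outcome, as a careful person would: the job done as asked, in the order asked, and still so for the second after the job is handed in, with the robot touching nothing.
It also fails if it takes over 51 s, if anything falls off the work surface, if the arm or the gripper's body presses on something with over 40 N, if the wrist force passes 120 N, or if a joint passes its speed limit or range.

### The arm

A 6-joint arm with a two-finger parallel gripper is mounted at the origin on the work surface. World frame = base frame: x ahead of the robot, y to its left, z up, the work surface at z = 0. Lengths are in m, angles in rad, forces in N, time in s.
With the tool pointing down it reaches from about 0.25 to 0.775 m from the base axis. Payload 8.9 kg.
Tool frame: the origin (TCP) lies midway between the tips of the shut fingers; the grasp point (between the pads) lies 19 mm behind it (arm.tcp_to_grasp is the distance from the TCP to the grasp point, in m); z points along the fingers, y is the line along which they close (so a half turn about z gives the same grasp; the last joint's range is limited). The gripper opens to 85 mm and grips with 20 to 120 N. Pads are 22 mm wide; open, the fingers measure 114 mm over their backs; the gripper's body (76 mm by 85 mm) begins 54 mm behind the grasp point. The pads swing forward as they close: fully open they stand 13 mm farther back than shut.
Start: joints at [-1.282, 0.291, -0.153, 1.127, 0, 1.431], TCP at [0.218, -0.478, 0.231] pointing down, gripper open.
Joint ranges: [-2.52, 2.52], [-0.91, 1.74], [-1.3, 1.37], [-1.96, 2.02], [-1.52, 1.47], [-3.14, 3.14]. Speed limits (rad/s): [2.22, 2.22, 2.79, 3.14, 3.14, 3.14].

### API

Orientations are given as a unit quaternion [w, x, y, z].
In Python, from station import arm gives the robot as it stands.
- The arm moves only by the shell command python3 -m crank 'ROWS' [OPENING] [FORCE]. ROWS is text: rows parted by semicolons, each of 6 numbers parted by spaces: the shift along the tool's x, y, z as a fraction of full scale, then the turn, a rotation vector about the tool's x, y, z as a fraction of full scale. A call has 1 to 12 rows; each row shifts and turns the commanded pose from where the row before left it, along the tool's axes as they then stand; what a row does not reach is not made up. Full scale, the value 1, is 100 mm for a shift and pi/2 rad for a turn. A row lasts 1/10 s, in which the tool goes at most 50 mm and 8.59 degrees, less where a joint would pass 70% of its speed; a pose out of reach is approached as far as the arm can. A call with a number of a shift or a turn outside -1 to 1 is refused whole. A call with a gripper value outside its range is refused whole. OPENING is the closure, from -1 (fully open) to 1 (shut), set as the call begins (- or left out, the last holds). The fingers move at their own pace and stop on an object; FORCE is the grip in N (left out, the last holds). Time passes only in rows, so rows that do not move let the fingers close. It gives the time, the measured TCP pose, the force, the opening and the grip force at its end, in the units of the state.
- arm.observe(): the state, without advancing time (a new reading comes with each control period).
- arm.grab_frame(name): name is "scene" or "top" or "wrist"; returns a dict with "img" (400x640x3 uint8, blue, green, red), "range_z" (400x640 float32, m along the optical axis (not along the pixel's ray), 0 where there is no reading), "fovy" (degrees; the focal length in pixels is half the picture's height over the tangent of half this angle, whatever the lens; pixels are square), "cx", "cy" (the principal point, pixels), "R" (3x3) and "t" (3): a world point X has camera coordinates R X + t. Camera axes: x right, y down, z forward; pixel columns grow to the right and rows downward; lengths in m; the calibration is good to about 2 mm. The wrist camera is an equidistant fisheye: a pixel r from the principal point sees the ray r / f radians off the axis. A picture is of the moment at which its call begins.
- arm.job_done(): hands the job in; it is judged then, once.
The state is a dict: "t": time; "joints": joint angles; "qd": joint speeds; "joint_torque": joint torques, N m; "tool_pos": TCP position; "ee_rot": TCP orientation; "wrist_force": force on the tool from outside, world axes, zero at the start; "torque": the same for the moment, N m; "finger_gap": finger opening in m; "gripper_force": force on a finger pad.
Only numpy, scipy, OpenCV 4.12 (cv2) and the standard library are available. Lean on these libraries where they do the work, as an engineer would, in place of code of your own. Each camera call takes 0.05 s, during which the arm holds its last target. There are 200 camera calls.

## Working session

There is one attempt and no reset: what is moved stays moved. The work goes in short steps, Python scripts to look and compute and a shell command to move; the robot and the scene stay as the last step left them, time stands still between calls to the robot, and variables do not carry over. Pictures are saved under pics/ and viewed, at most 10 in all, crops included, and the job is handed in when it is done.

```bash
mkdir -p pics; ls
cat > h.py <<'E'
import numpy as np,cv2
from station import arm
def shot(n,f):
    d=arm.grab_frame(n); cv2.imwrite('pics/'+f+'.png',d['img']); np.savez('pics/'+f,**d); return d
def px(f,u,v,z=None):
    d=np.load('pics/'+f+'.npz'); fo=200/np.tan(np.radians(d['fovy'])/2)
    r=np.array([(u-d['cx'])/fo,(v-d['cy'])/fo,1.]); R,t=d['R'],d['t']; C=-R.T@t; w=R.T@r
    s=float(d['range_z'][int(v),int(u)]) if z is None else (z-C[2])/w[2]
    return C+s*w
E
python3 - <<'E'
from h import *
shot('top','top0');shot('scene','sc0')
o=arm.observe();print({k:np.round(v,3) for k,v in o.items()})
E
```

```text
pics
{'t': np.float64(0.1), 'joints': array([-1.282,  0.291, -0.154,  1.127, -0.   ,  1.431]), 'qd': array([ 0.001, -0.003,  0.004,  0.001, -0.001, -0.   ]), 'joint_torque': array([ 1.0000e-03, -5.3798e+01,  3.3192e+01,  9.0000e-03, -0.0000e+00,
        0.0000e+00]), 'tool_pos': array([ 0.218, -0.477,  0.231]), 'ee_rot': array([-0.001,  0.977,  0.212, -0.   ]), 'wrist_force': array([0.253, 0.984, 0.104]), 'torque': array([0.004, 0.019, 0.005]), 'gripper_force': np.float64(0.0), 'finger_gap': np.float64(0.085)}
```

View pics/top0.png

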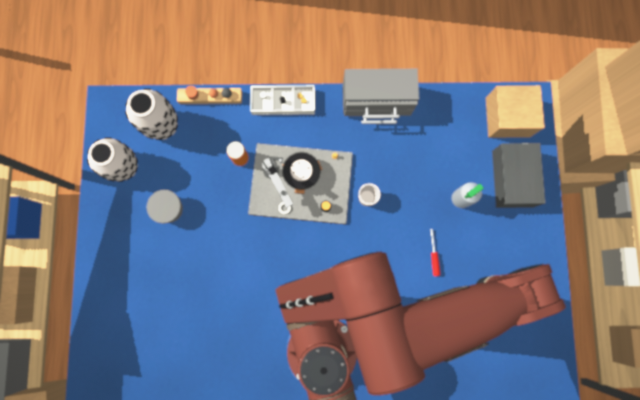

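View pics/sc0.png

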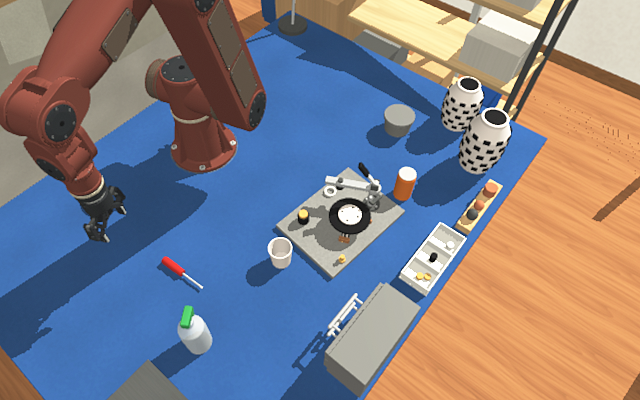

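The top view shows the board with corners near (257,144), (354,153), (349,224) and (248,215). The disc is at about (301,170), and the strap runs from about (268,165) to (287,205). I'll enlarge both views.

Run:
```python
from h import *
a=cv2.imread('pics/top0.png')[130:240,220:390]
b=cv2.imread('pics/sc0.png')[150:290,260:430]
a=cv2.resize(a,None,fx=4.6,fy=4.6,interpolation=cv2.INTER_CUBIC)
b=cv2.resize(b,None,fx=4.2,fy=4.2,interpolation=cv2.INTER_CUBIC)
cv2.imwrite('pics/a.png',a);cv2.imwrite('pics/b.png',b)
for u,v in [(257,145),(353,154),(348,222),(250,214)]: print(px('top0',u,v,.018).round(3))
print(px('top0',301,170,.079).round(3))
```

```text
[0.753 0.236 0.018]
[ 0.715 -0.124  0.018]
[ 0.459 -0.1    0.018]
[0.492 0.259 0.018]
[0.642 0.069 0.079]
```

View pics/a.png

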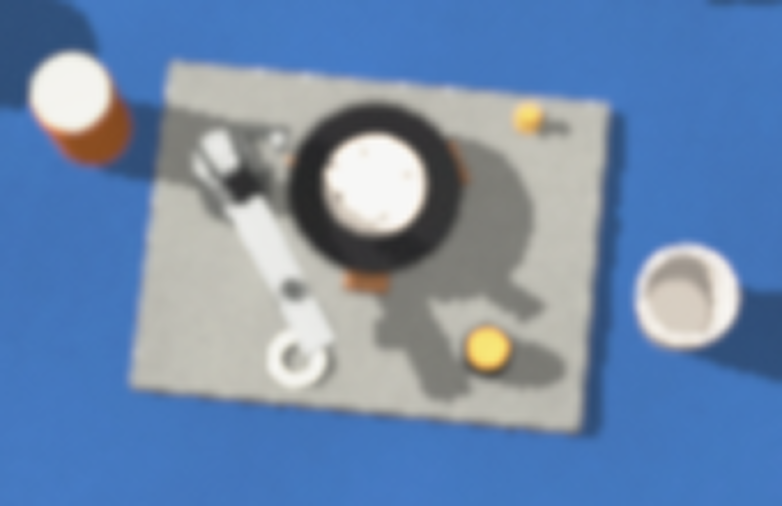

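View pics/b.png

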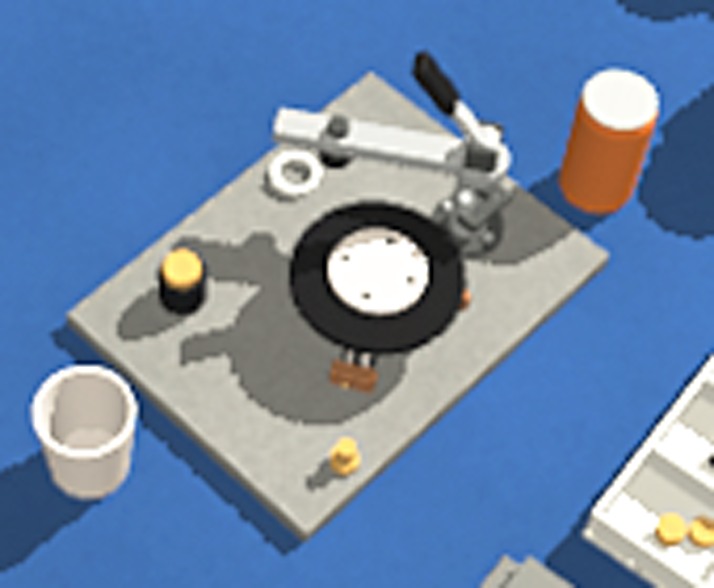

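The enlarged crops show the strap swung aside: its end is at about crop a (318,338), and the pad spindle at (293,288). The lever is up. The can stands to the left of the board, the ring nut lies under the strap end, and the lampholder is at (487,348).

Run:
```python
from h import *
c=lambda u,v:(220+u/4.6,130+v/4.6)
yaw=-np.arctan2(.0355,.3595);X=np.array([np.cos(yaw),np.sin(yaw)]);Y=np.array([-X[1],X[0]])
O=np.array([.605,.0678])+.035*X;P=O+.115*Y
print('yaw',yaw,'O',O,'P',P)
for n,q,z in [('end',(317,338),.119),('along',(255,220),.119),('plate',(376,184),.079),('nut',(297,358),.028),('can',(72,90),.12),('lh',(488,347),.062)]:
    w=px('top0',*c(*q),z); print(n,w.round(3),'depth',px('top0',*c(*q)).round(3))
    d=w[:2]-P; print('  a',np.arctan2(-d@X,-d@Y).round(3),np.linalg.norm(d).round(3))
d=lambda u,v:px('sc0',260+u/4.2,150+v/4.2)
for q in [(285,118),(378,272)]: print(d(*q).round(3))
```

```text
yaw -0.098429154434292 O [0.63983059 0.06436054] P [0.65113168 0.17880391]
end [0.514 0.11  0.119] depth [0.514 0.111 0.117]
  a 1.011 0.153
along [0.605 0.158 0.119] depth [0.605 0.158 0.121]
  a 1.041 0.05
plate [0.642 0.066 0.079] depth [0.64  0.066 0.084]
  a -0.014 0.113
nut [0.512 0.131 0.028] depth [0.515 0.132 0.009]
  a 1.143 0.147
can [0.709 0.299 0.12 ] depth [0.709 0.299 0.117]
  a -2.794 0.133
lh [ 0.514 -0.02   0.062] depth [ 0.514 -0.02   0.066]
  a 0.504 0.241
[0.513 0.113 0.12 ]
[0.643 0.067 0.077]
```

```bash
python3 -m crank '.2 -.18 0 0 0 0;.36 -.325 0 0 0 0;.36 -.325 0 0 0 0;.36 -.325 0 0 0 0;.36 -.325 0 0 0 0;.36 -.325 0 0 0 0;.36 -.325 0 0 0 0;.36 -.325 0 0 0 0;.36 -.325 0 0 0 0;.36 -.325 0 0 0 0;.36 -.325 0 0 0 0;.36 -.325 0 0 0 0' 1 40
python3 -m crank '.36 -.325 0 0 0 0;.36 -.325 0 0 0 0;.25 -.25 0 0 0 0;.15 -.11 0 0 0 0;0 0 0 0 0 0;0 0 0 0 0 0;0 0 0 0 0 0'
python3 - <<'E'
from h import *
o=arm.observe();print({k:np.round(v,3) for k,v in o.items()})
E
```

```text
t: 1.3
tool_pos: [0.4408, 0.0387, 0.2313]
ee_rot: [0.0, 0.977, 0.212, 0.0]
wrist_force: [0.9, -1.6, 1.0]
finger_gap: 0.0002
gripper_force: 0.0
t: 2.0
tool_pos: [0.5, 0.174, 0.2312]
ee_rot: [0.0, 0.977, 0.212, -0.0]
wrist_force: [-0.5, 0.2, 0.4]
finger_gap: -0.0003
gripper_force: 0.0
{'t': np.float64(2.0), 'joints': array([ 0.197,  0.3  , -0.141,  1.131, -0.   ,  2.911]), 'qd': array([-0.007, -0.008, -0.   ,  0.   ,  0.002,  0.004]), 'joint_torque': array([ 6.8100e-01, -5.3806e+01,  3.3321e+01, -2.5000e-02,  2.6000e-02,
       -3.0000e-03]), 'tool_pos': array([0.5  , 0.174, 0.231]), 'ee_rot': array([ 0.   ,  0.977,  0.212, -0.   ]), 'wrist_force': array([-0.525,  0.168,  0.408]), 'torque': array([-0.03 , -0.008,  0.019]), 'gripper_force': np.float64(0.0), 'finger_gap': np.float64(-0.0)}
```

```bash
python3 -m crank '-.1 0 .2 0 0 0;0 0 .4 0 0 0;0 0 .4 0 0 0;0 0 .25 0 0 0;0 0 .14 0 0 0;0 0 0 0 0 0;0 0 0 0 0 0'
python3 - <<'E'
from h import *
d=shot('wrist','w1');s=shot('scene','s1')
b=cv2.resize(s['img'][150:290,260:430],None,fx=3,fy=3,interpolation=cv2.INTER_CUBIC)
w=cv2.resize(d['img'],(0,0),fx=.43,fy=.43); 
im=np.zeros((420,800,3),np.uint8);im[:420,:510]=b;im[:172,510:785]=w;cv2.imwrite('pics/c1.png',im)
E
```

```text
t: 2.7
tool_pos: [0.4915, 0.1701, 0.0929]
ee_rot: [0.0, 0.977, 0.212, 0.0]
wrist_force: [-0.2, 0.1, 0.3]
finger_gap: 0.0003
gripper_force: 0.0
```

View pics/c1.png

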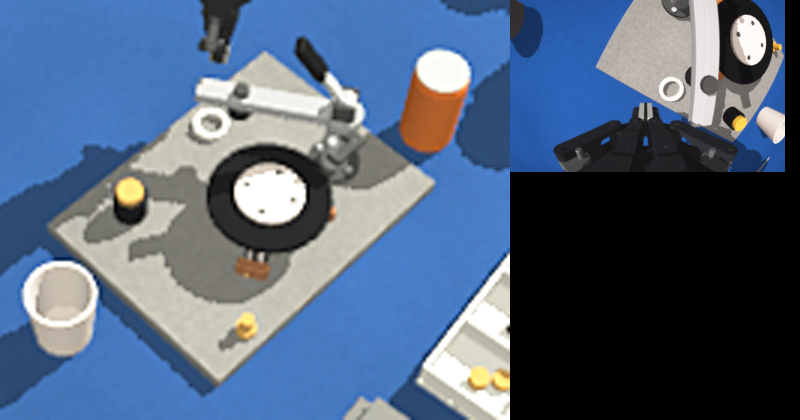

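The closed finger (composite ~(217,45)) is on the robot side of the strap's free end (200,90), clear of everything. Next I'll close the gap and start the arc.

```bash
python3 -m crank '0 .12 0 0 0 0;0 .12 0 0 0 0;0 .08 0 0 0 0;-.014 .089 0 0 0 -.038;-.014 .089 0 0 0 -.038;-.014 .089 0 0 0 -.038;-.014 .089 0 0 0 -.038;-.014 .089 0 0 0 -.038;-.014 .089 0 0 0 -.038;0 0 0 0 0 0'
python3 - <<'E'
from h import *
s=shot('scene','s2');t=shot('top','t2')
b=cv2.resize(s['img'][150:270,270:430],None,fx=3,fy=3,interpolation=cv2.INTER_CUBIC)
t=cv2.resize(t['img'][130:240,230:340],None,fx=2.8,fy=2.8,interpolation=cv2.INTER_CUBIC)
im=np.zeros((360,800,3),np.uint8);im[:360,:480]=b;im[:308,485:793]=t;cv2.imwrite('pics/c2.png',im)
E
```

```text
t: 3.8
tool_pos: [0.5275, 0.0913, 0.0924]
ee_rot: [0.0, 0.924, 0.383, 0.0]
wrist_force: [0.9, -0.0, -0.0]
finger_gap: -0.0
gripper_force: 0.0
```

View pics/c2.png

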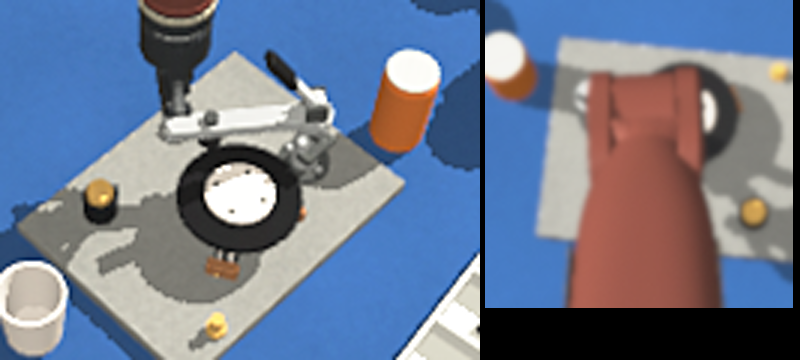

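The finger is carrying the strap round: its end is at (175,128) in the left view with the finger behind it, and nothing else has been touched. I'll continue the arc.

```bash
python3 -m crank '-.014 .089 0 0 0 -.038;-.014 .089 0 0 0 -.038;-.014 .089 0 0 0 -.038;-.014 .089 0 0 0 -.038;-.014 .089 0 0 0 -.038;-.014 .089 0 0 0 -.038;-.014 .089 0 0 0 -.038;-.014 .089 0 0 0 -.038;-.014 .089 0 0 0 -.038;-.014 .089 0 0 0 -.038;0 0 0 0 0 0'
python3 -m crank '-.007 .045 0 0 0 -.019;0 0 0 0 0 0'
```

```text
t: 5.0
tool_pos: [0.5967, 0.0371, 0.0922]
ee_rot: [0.0, 0.771, 0.637, 0.0]
wrist_force: [-0.0, 0.5, -0.1]
finger_gap: 0.0
gripper_force: 0.0
t: 5.2
tool_pos: [0.6002, 0.036, 0.0922]
ee_rot: [-0.0, 0.761, 0.648, -0.0]
wrist_force: [0.1, -0.2, 0.1]
finger_gap: 0.0002
gripper_force: 0.0
```

```bash
python3 -m crank '-.007 .045 0 0 0 -.019;-.004 .03 0 0 0 -.012'
python3 -m crank '0 .02 0 0 0 0;0 .02 0 0 0 0'
python3 -m crank '0 .02 0 0 0 0;0 .02 0 0 0 0'
```

```text
t: 5.4
tool_pos: [0.6072, 0.0338, 0.0923]
ee_rot: [-0.0, 0.745, 0.667, -0.0]
wrist_force: [-0.9, -1.5, 0.1]
finger_gap: 0.0002
gripper_force: 0.5
t: 5.6
tool_pos: [0.6115, 0.0332, 0.0923]
ee_rot: [-0.0, 0.745, 0.667, -0.0]
wrist_force: [-1.3, -1.1, -0.7]
finger_gap: -0.0002
gripper_force: 0.5
t: 5.8
tool_pos: [0.612, 0.0331, 0.092]
ee_rot: [-0.002, 0.745, 0.667, -0.002]
wrist_force: [-21.4, 0.5, 15.8]
finger_gap: -0.0002
gripper_force: 10.7
```

The force jumped to 21 N with no further motion, so the strap is at its stop. I'll back off, rise and check.

```bash
python3 -m crank '0 -.05 0 0 0 0;0 -.2 0 0 0 0;0 -.3 0 0 0 0;0 -.2 -.3 0 0 0;0 0 -.4 0 0 0;0 0 -.4 0 0 0;0 0 -.4 0 0 0;0 0 -.1 0 0 0;0 0 0 0 0 0'
python3 - <<'E'
from h import *
s=shot('scene','s3');t=shot('wrist','w3')
b=cv2.resize(s['img'][150:270,270:430],None,fx=3,fy=3,interpolation=cv2.INTER_CUBIC)
t=cv2.resize(t['img'],None,fx=.48,fy=.48,interpolation=cv2.INTER_AREA)
im=np.zeros((360,800,3),np.uint8);im[:360,:480]=b;im[:192,485:792]=t;cv2.imwrite('pics/c3.png',im)
E
```

```text
t: 6.7
tool_pos: [0.5424, 0.041, 0.2541]
ee_rot: [0.001, 0.745, 0.667, 0.002]
wrist_force: [-0.5, 1.3, -1.2]
finger_gap: 0.0002
gripper_force: 0.0
```

View pics/c3.png

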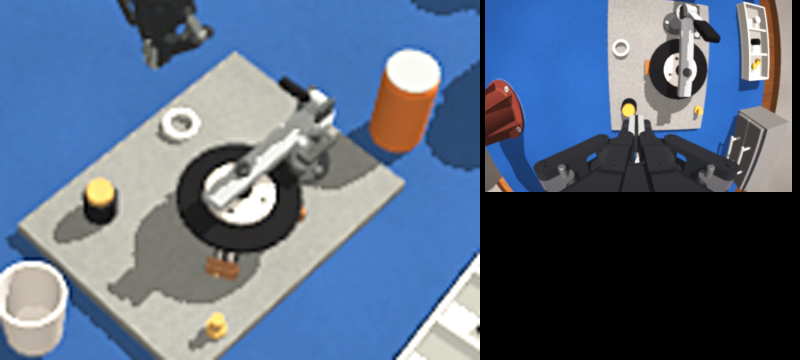

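The strap lies over the middle of the white plate with the lever still up (grip near (290,88)). I'll measure the grip tip quickly, then go above the pivot side of the lever.

```bash
python3 - <<'E'
from h import *
d=np.load('pics/s3.npz');fo=200/np.tan(np.radians(d['fovy'])/2)
v,u=np.mgrid[160:240,320:400];z=d['range_z'][160:240,320:400]
p=np.stack([(u-d['cx'])/fo*z,(v-d['cy'])/fo*z,z],-1).reshape(-1,3);w=(p-d['t'])@d['R'];c=d['img'][160:240,320:400].reshape(-1,3).max(1)
P=np.array([.651,.179]);near=np.hypot(*(w[:,:2]-P).T)<.2
for lo,hi in [(.15,.17),(.17,.19),(.19,.21),(.21,.225),(.225,.24)]:
    m=near&(w[:,2]>lo)&(w[:,2]<hi); print(lo,m.sum(),w[m].mean(0).round(3) if m.any() else '')
m=near&(w[:,2]>.113)&(w[:,2]<.124)&(w[:,1]<.14);q=w[m];print(m.sum(),q.mean(0).round(3),q[q[:,1]<np.percentile(q[:,1],15)].mean(0).round(3),q[:,1].min())
E
python3 -m crank '.1 .08 -.1 0 0 0;.3 .2 0 0 0 0;.4 .25 0 0 0 0;.35 .22 0 0 0 0;.2 .14 0 0 0 0;.06 .04 0 0 0 0;0 0 0 0 0 0;0 0 0 0 0 0'
```

```text
0.15 6 [0.657 0.169 0.159]
0.17 4 [0.66  0.149 0.183]
0.19 12 [0.659 0.14  0.2  ]
0.21 31 [0.648 0.127 0.219]
0.225 0 
243 [0.644 0.078 0.119] [0.637 0.027 0.119] 0.019346011734731668
t: 7.6
tool_pos: [0.6481, 0.1701, 0.2613]
ee_rot: [-0.0, 0.745, 0.667, -0.001]
wrist_force: [-0.4, -0.5, 0.3]
finger_gap: -0.0003
gripper_force: 0.0
```

```bash
python3 -m crank '0 0 .15 0 0 0;0 0 .2 0 0 0;0 0 .13 0 0 0;0 0 0 0 0 0;0 0 0 0 0 0'
python3 - <<'E'
from h import *
s=shot('scene','s4');t=shot('wrist','w4')
b=cv2.resize(s['img'][120:230,320:430],None,fx=3.5,fy=3.5,interpolation=cv2.INTER_CUBIC)
t=cv2.resize(t['img'][:,160:480],None,fx=.96,fy=.96,interpolation=cv2.INTER_AREA)
im=np.zeros((390,800,3),np.uint8);im[:385,:385]=b;im[:384,390:697]=t;cv2.imwrite('pics/c4.png',im)
E
```

```text
t: 8.1
tool_pos: [0.6486, 0.1701, 0.2149]
ee_rot: [0.0, 0.745, 0.667, -0.0]
wrist_force: [0.6, -0.8, 0.9]
finger_gap: -0.0002
gripper_force: 0.0
```

View pics/c4.png

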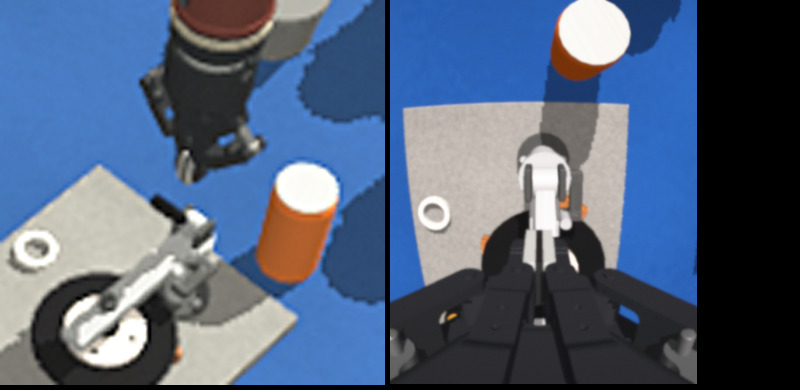

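The fingertips (190,177) are on the pivot side of the grip (165,205), in line with the strap. I'll push the lever along its arc.

```bash
python3 -m crank '-.06 0 0 0 0 0;-.05 0 0 0 0 0;-.079 0 .035 0 0 0;-.075 0 .043 0 0 0;-.071 0 .051 0 0 0;-.065 0 .057 0 0 0'
python3 -m crank '-.059 0 .064 0 0 0;-.052 0 .069 0 0 0;-.045 0 .073 0 0 0;-.038 0 .079 0 0 0;-.029 0 .082 0 0 0'
python3 -m crank '-.022 0 .084 0 0 0;-.013 0 .06 0 0 0;0 0 0 0 0 0'
```

```text
t: 8.8
tool_pos: [0.6448, 0.1305, 0.1954]
ee_rot: [0.0, 0.745, 0.667, 0.0]
wrist_force: [1.4, 2.2, 1.7]
finger_gap: 0.0002
gripper_force: 1.2
t: 9.3
tool_pos: [0.6422, 0.1086, 0.1583]
ee_rot: [0.0, 0.745, 0.667, -0.0]
wrist_force: [1.7, 1.1, 2.2]
finger_gap: -0.0001
gripper_force: 1.3
t: 9.6
tool_pos: [0.6409, 0.1052, 0.1433]
ee_rot: [-0.001, 0.745, 0.667, -0.001]
wrist_force: [0.4, 0.3, -0.1]
finger_gap: 0.0
gripper_force: 0.0
```

```bash
python3 -m crank '0 0 .02 0 0 0;0 0 .01 0 0 0'
python3 -m crank '0 0 .01 0 0 0;0 0 .01 0 0 0'
```

```text
t: 9.8
tool_pos: [0.6414, 0.1053, 0.1423]
ee_rot: [0.0, 0.745, 0.667, -0.0]
wrist_force: [-4.5, -1.4, 12.9]
finger_gap: 0.0002
gripper_force: 6.4
t: 10.0
tool_pos: [0.6416, 0.1052, 0.1419]
ee_rot: [0.001, 0.745, 0.667, 0.0]
wrist_force: [-9.1, -1.5, 25.0]
finger_gap: 0.0001
gripper_force: 12.6
```

It's firmly at the stop (25 N, no further motion). I'll lift off and check.

```bash
python3 -m crank '0 0 -.06 0 0 0;0 0 -.2 0 0 0;0 0 -.4 0 0 0;0 0 -.4 0 0 0;0 -.4 -.2 0 0 0;0 -.4 0 0 0 0;0 -.4 0 0 0 0;0 -.4 0 0 0 0;0 0 0 0 0 0;0 0 0 0 0 0'
python3 - <<'E'
from h import *
s=shot('scene','s5')
b=cv2.resize(s['img'][150:290,260:430],None,fx=4.2,fy=4.2,interpolation=cv2.INTER_CUBIC);cv2.imwrite('pics/c5.png',b)
d=np.load('pics/s5.npz');fo=200/np.tan(np.radians(d['fovy'])/2)
v,u=np.mgrid[160:240,320:400];z=d['range_z'][160:240,320:400]
p=np.stack([(u-d['cx'])/fo*z,(v-d['cy'])/fo*z,z],-1).reshape(-1,3);w=(p-d['t'])@d['R']
r=np.hypot(*(w[:,:2]-[.651,.179]).T)
for lo in (.05,.06,.07,.08,.09,.12,.14):
    m=(r>lo)&(r<lo+.01)&(w[:,2]>.1)&(w[:,2]<.3);q=w[m];print(lo,m.sum(),np.sort(q[:,2])[-6:].round(3),q[:,:2].mean(0).round(3))
E
```

```text
t: 11.0
tool_pos: [0.4825, 0.1231, 0.2662]
ee_rot: [0.0, 0.745, 0.668, 0.0]
wrist_force: [1.0, -0.4, -0.3]
finger_gap: -0.0
gripper_force: 0.0
0.05 34 [0.144 0.144 0.145 0.145 0.146 0.148] [0.655 0.126]
0.06 32 [0.144 0.145 0.145 0.145 0.147 0.147] [0.65  0.115]
0.07 27 [0.144 0.145 0.145 0.145 0.147 0.147] [0.649 0.104]
0.08 33 [0.145 0.145 0.146 0.146 0.147 0.147] [0.648 0.094]
0.09 44 [0.144 0.144 0.144 0.145 0.149 0.149] [0.645 0.085]
0.12 27 [0.121 0.122 0.123 0.124 0.125 0.133] [0.64  0.056]
0.14 23 [0.123 0.123 0.123 0.124 0.124 0.124] [0.638 0.035]
```

View pics/c5.png

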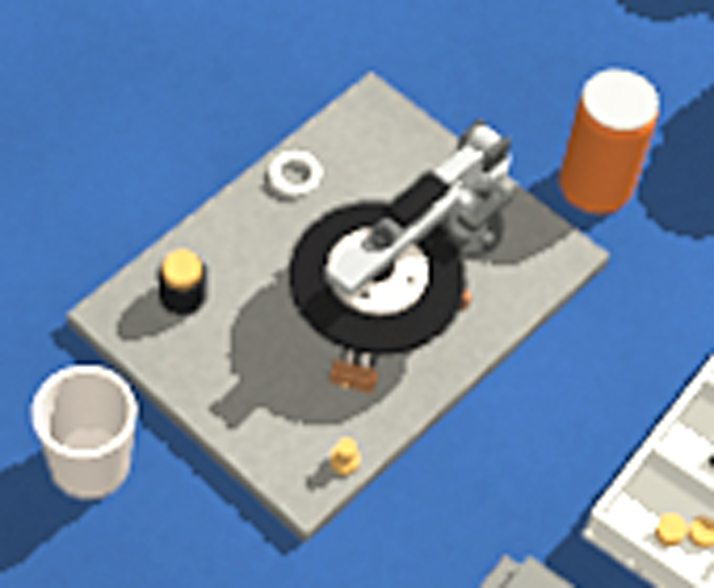

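The lever lies level along the strap (grip at (415,200)), and the strap end (345,280) is over the plate. Nothing else has moved, so I'll hand the job in.

```bash
python3 -c "
from station import arm
print(arm.job_done())"
```

```text
the job is handed in; nothing more can be done
None
```

I pushed the strap to its stop over the lamp base, then pushed the lever down to its stop, so the pad should be pressing on the plate; the last picture showed nothing else had moved, and the job was handed in at about 11 s.

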